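# Lock the bayonet ring of the tall filter holder

## Task

Two membrane filter holders are bolted to the bench, a tall one and a low one, both with their black bayonet rings open. Lock the tall holder: turn its ring clockwise, seen from above, about a quarter turn until it clicks home with its two ears standing over the holder's two bolted feet, then let go. Leave the low holder's ring open as it is; it still waits for its membrane.

Things in the scene. Friction and masses are not known exactly. Their poses are not given: they have to be found in the camera images.
- tall_mid (a point): On the upright axis of the tall holder's ring, 10 mm under its top. Black ring: 85 to 120 mm above the bench, 50 mm wide, two flat ribbed grip faces 54 mm apart, 28 mm wide; between them two ears 14 mm wide, 12 mm tall, out to 53 mm from the axis, tops 4 mm under the ring's top. A white cup 34 mm wide rises 10 mm above it. Turns with the ring: z up, x along the ears, y square to the grip faces.
- tall_ring (a joint): Angle of the tall holder's ring, rad: 0 open, growing clockwise seen from above, 1.40 locked at the hard stop, ears over the bolted feet. Starts at 0 to 0.2. It turns freely (0.02 N m) to about 0.95; then a sprung detent resists with up to 0.15 N m until about 1.2, past which it draws the ring on to 1.40 and holds it. The ring only turns, never rises or sinks.
- low_mid (a point): Same point of the low holder: same shape, ring 47 to 82 mm above the bench. Holders are fixed, 0.19 m or more apart, either on the left. Each: column 44 to 46 mm wide under the ring, round foot 88 mm wide with two bolted feet reaching 76 mm from the axis, 15 mm high; over one foot a spring plunger on a post, its top 6 mm under the ring, 33 to 53 mm from the axis.
- low_ring (a joint): Angle of the low holder's ring, rad, measured as for the tall one: starts at 0 to 0.2 and must stay open.
There are look-alikes about, which are no part of the job. What is shaped like the part that bears tall_mid but pink is not meant.

How it is judged:
At the end, for the whole second after the job is handed in: The tall holder's ring is locked and at rest: within 0.15 rad (9 degrees) of its stop at 1.40 rad. The low holder's ring is still open, below 0.4 rad (value of joint tall_ring above 1.25 rad and velocity of joint tall_ring between -0.05 and 0.05 rad/s and value of joint low_ring below 0.4 rad); the robot touches nothing.
It fails at once if the low holder's ring is turned towards locked (past 0.5 rad) (value of joint low_ring above 0.5 rad).
It also fails if it takes over 29 s, if anything falls off the work surface, if the arm or the gripper's body presses on something with over 40 N, if the wrist force passes 120 N, or if a joint passes its speed limit or range.

## Robot

A 7-joint arm with a two-finger parallel gripper is mounted at the origin on a cart in front of the work surface, level with it; the furniture and walls round the work are solid. World frame = base frame: x ahead of the robot, y to its left, z up, the work surface at z = 0. Lengths are in m, angles in rad, forces in N, time in s.
With the tool pointing down it reaches from about 0.4 to 0.9 m from the base axis. Payload 5.6 kg.
Tool frame: the origin (TCP) lies at the very end of the fingers, on their centre line; the grasp point (between the pads) lies 19 mm behind it (manip.pinch_z is the distance from the TCP to the grasp point, in m); z points along the fingers, y is the line along which they close (so a half turn about z gives the same grasp; the last joint's range is limited). The gripper opens to 92 mm and grips with 3 to 60 N. Pads are 20 mm wide; open, the fingers measure 128 mm over their backs; the gripper's body (75 mm by 189 mm) begins 69 mm behind the grasp point.
Start: joints at [-1.249, 0.468, -0.012, 1.603, 0.006, 1.071, -0.056], TCP at [0.232, 0.607, 0.215] pointing down, gripper open.
Joint ranges: [-2.53, 2.53], [-0.31, 2.02], [-1.57, 1.55], [0.28, 2.44], [-1.29, 4.43], [0.15, 1.84], [-2.92, 2.92]. Speed limits (rad/s): [2.57, 2.57, 3.14, 3.14, 3.14, 3.14, 3.14].

## Interface

Orientations are given as a 3x3 rotation matrix whose columns are the frame's x, y, z axes.
In Python, from cell import manip gives the robot as it stands. Calls block until the motion is done:
- manip.goto(position, orientation): joint-space move of the TCP to a pose.
- manip.movel(position, orientation=None, max_speed=0.15): straight line of the TCP; orientation=None keeps the orientation; max_speed is the mean speed in m/s.
- manip.move_j(angles): joint-space move.
- manip.set_gripper(opening, force=None): finger opening in m; force is the grip in N (None keeps the last); returns when the fingers have stopped.
- manip.wait(seconds).
- manip.inverse_kinematics(position, orientation): joint angles nearest the present ones, or None.
- manip.observe(): the state.
- manip.get_image(name): name is "side" or "top" or "wrist"; returns a dict with "img" (384x512x3 uint8, red, green, blue), "vertical_fov" (degrees; the focal length in pixels is half the picture's height over the tangent of half this angle, whatever the lens; pixels are square), "cx", "cy" (the principal point, pixels), "view" (4x4, takes a point from world to camera coordinates); the wrist camera has in their place "hand_eye" (4x4, takes a point from camera to tool coordinates, whose origin is the TCP and whose axes are the flange's). Camera axes: x right, y up, looking along -z (the intrinsics and any distortion apply to the point x, -y, -z); pixel columns grow to the right and rows downward; lengths in m; the calibration is good to about 2 mm. The wrist camera is an equidistant fisheye: a pixel r from the principal point sees the ray r / f radians off the axis. A picture is of the moment at which its call begins: read the wrist's pose just before it. There is no depth.
A pose or a line that the arm cannot do raises manip.Unreachable and nothing moves.
- manip.hand_in(): hands the job in; it is judged then, once.
The state is a dict: "t": time; "joint_pos": joint angles; "joint_vel": joint speeds; "tau": joint torques, N m; "position": TCP position; "tool_rot": TCP orientation; "ft_force": force on the tool from outside, world axes, zero at the start; "moment": the same for the moment, N m; "width": finger opening in m; "finger_force": force on a finger pad.
Only numpy, scipy, OpenCV 4.12 (cv2) and the standard library are available. Lean on these libraries where they do the work, as an engineer would, in place of code of your own. Each camera call takes 0.05 s, during which the arm holds its last target. There are 200 camera calls.

## Working session

There is one attempt and no reset: what is moved stays moved. The work goes in short steps, each a Python script; the robot and the scene stay as the last script left them, time stands still between calls to the robot, and variables do not carry over. Pictures are saved under pics/ and viewed, at most 10 in all, crops included, and the job is handed in when it is done.

```bash
mkdir -p pics; ls
python3 - <<'E'
from cell import manip
import cv2,numpy as np
s=manip.observe();print(s['t'],s['position'],s['width'])
np.set_printoptions(precision=4,suppress=True)
for n in("top","side"):
    d=manip.get_image(n);cv2.imwrite(f"pics/{n}0.png",d["img"][:,:,::-1])
    print(n,{k:v for k,v in d.items() if k!="img"})
E
```

```text
pics
0.0 [0.23174268 0.60664731 0.21366005] 0.0915057367914854
top {'vertical_fov': 44.044362507663045, 'cx': 255.1723727705715, 'cy': 193.2855525301142, 'view': array([[ 0.0157, -0.9998, -0.0094,  0.1   ],
       [ 0.9861,  0.014 ,  0.1657, -0.6043],
       [-0.1655, -0.0119,  0.9861, -1.3942],
       [ 0.    ,  0.    ,  0.    ,  1.    ]])}
side {'vertical_fov': 44.464486511164836, 'cx': 253.33319917022828, 'cy': 190.56266778048482, 'view': array([[ 0.9981, -0.0577, -0.0197, -0.5708],
       [ 0.0517,  0.63  ,  0.7749, -0.1618],
       [-0.0323, -0.7745,  0.6318, -1.3406],
       [ 0.    ,  0.    ,  0.    ,  1.    ]])}
```

View pics/top0.png

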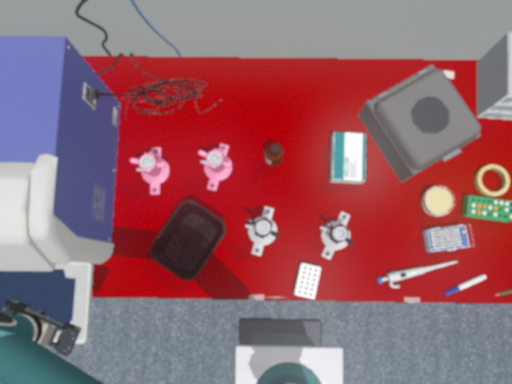

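View pics/side0.png

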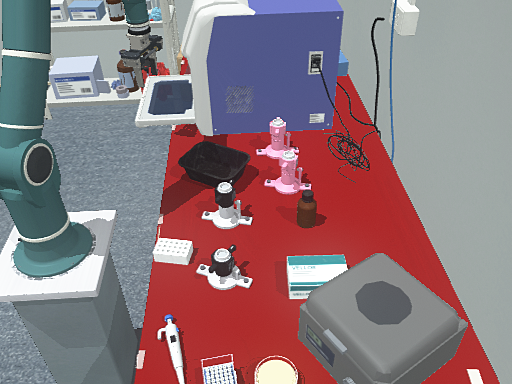

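The white holders are at about (262,230) and (335,235) in the top view, and at (226,200) and (222,262) in the side view. The left one looks taller. I'll zoom in on both and triangulate the cups.

```bash
cat > h.py <<'E'
import numpy as np,cv2
from cell import manip
np.set_printoptions(precision=4,suppress=True)
def ray(d,u,v):
    f=d["img"].shape[0]/2/np.tan(np.radians(d["vertical_fov"])/2)
    V=np.array(d["view"]);R=V[:3,:3];o=-R.T@V[:3,3]
    r=R.T@np.array([(u-d["cx"])/f,-(v-d["cy"])/f,-1]);return o,r/np.linalg.norm(r)
def onz(d,u,v,z):
    o,r=ray(d,u,v);return o+r*(z-o[2])/r[2]
def pix(d,p):
    f=d["img"].shape[0]/2/np.tan(np.radians(d["vertical_fov"])/2)
    V=np.array(d["view"]);c=V[:3,:3]@p+V[:3,3];return d["cx"]+f*c[0]/-c[2],d["cy"]-f*c[1]/-c[2]
E
python3 - <<'E'
from h import *
for n in("top","side"):
    im=cv2.imread(f"pics/{n}0.png")
    rs=[(225,195),(300,195)] if n=="top" else [(187,165),(183,230)]
    t=[cv2.resize(im[y:y+70,x:x+75],None,fx=5,fy=4.2*5/4.2,interpolation=cv2.INTER_CUBIC)for x,y in rs]
    row=np.hstack(t)
    cv2.imwrite(f"pics/{n}0c.png",row)
a=cv2.imread("pics/top0c.png");b=cv2.imread("pics/side0c.png")
v=np.vstack([a,b]);v=cv2.resize(v,None,fx=.8,fy=.8);print(v.shape);cv2.imwrite("pics/c0.png",v)
E
```

```text
(560, 600, 3)
```

View pics/c0.png

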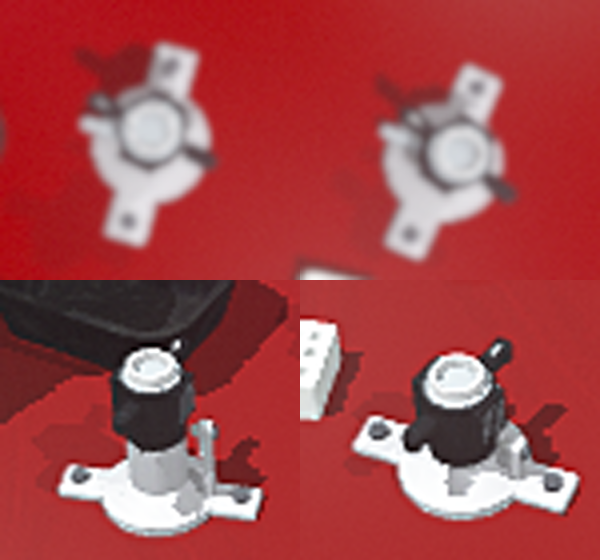

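The left holder, whose cup sits at about (263,227) in top and (225,186) in side, has the taller column. Its ears run roughly (97,105)→(203,158) in the crop, and its feet (172,62)→(127,225). Next I'll compute positions.

Run:
```python
from h import *
t=manip.get_image("top");s=manip.get_image("side")
for nm,(x0,y0,vx,vy),c,sc in (("tall",(225,195,0,0),(151,129),(187+153/4,165+85/4)),("low",(300,195,300,0),(460,153),(183+160/4,230+90/4))):
    P=lambda p:(x0+(p[0]-vx)/4,y0+(p[1]-vy)/4)
    a,u=ray(t,*P(c));b,w=ray(s,*sc)
    k=np.linalg.lstsq(np.c_[u,-w],b-a,rcond=None)[0];p=a+k[0]*u;q=b+k[1]*w
    print(nm,(p+q)/2,"gap",np.linalg.norm(p-q))
T=lambda p,z:onz(t,225+p[0]/4,195+p[1]/4,z)
print("cup",T((151,129),.13)); 
for z,a,b in((.015,(172,62),(127,225)),(.11,(97,105),(203,158))):
    A,B=T(a,z),T(b,z);print(A,B,(A+B)/2,np.linalg.norm(A-B),np.degrees(np.arctan2(*(B-A)[1::-1])))
print(manip.get_image("wrist")["hand_eye"])
```

```text
tall [0.4957 0.0852 0.1217] gap 0.0059031965764007
low [ 0.4851 -0.1407  0.0872] gap 0.006553739876583378
cup [0.492 0.085 0.13 ]
[0.5552 0.0688 0.015 ] [0.4291 0.1018 0.015 ] [0.4922 0.0853 0.015 ] 0.13033722806274636 165.34258101880116
[0.5107 0.1241 0.11  ] [0.4735 0.0472 0.11  ] [0.4921 0.0857 0.11  ] 0.0853659979632566 -115.77597370847988
[[-0.0005  0.9667  0.2561  0.0718]
 [ 1.      0.0007 -0.0009  0.0006]
 [-0.001   0.2561 -0.9667 -0.1701]
 [ 0.      0.      0.      1.    ]]
```

Everything agrees: the tall axis is at (0.492, 0.085), the ears span about 2×43 mm, the feet yaw is −14.7° and the ear yaw is 64.2°. That puts the ring at about 0.02 rad. Now I'll move to just above, steering clear of the instrument, and check with the wrist camera.

```bash
cat >> h.py <<'E'
def rot(phi): # tool down, tool y at yaw phi (deg)
    p=np.radians(phi);y=np.array([np.cos(p),np.sin(p),0]);z=np.array([0,0,-1.]);return np.c_[np.cross(y,z),y,z]
E
python3 - <<'E'
from h import *
t=manip.get_image("top")
for p in((110,262),(85,265),(85,345),(118,200)): print(p,onz(t,*p,.3)[:2],onz(t,*p,.1)[:2],onz(t,*p,0)[:2])
s=manip.observe();print(s["tool_rot"])
for phi in(-25.8,154.2):
    q=manip.inverse_kinematics([.492,.085,.22],rot(phi));q2=manip.inverse_kinematics([.492,.085,.091],rot(phi-78.9))
    print(phi,q,q2)
E
```

```text
(110, 262) [0.3845 0.4603] [0.3881 0.523 ] [0.3899 0.5543]
(85, 265) [0.3763 0.5215] [0.3785 0.5945] [0.3795 0.6311]
(85, 345) [0.1873 0.5072] [0.1573 0.5779] [0.1423 0.6132]
(118, 200) [0.539  0.4504] [0.5688 0.5114] [0.5837 0.5419]
[[-0.9342  0.3568 -0.0001]
 [ 0.3568  0.9342 -0.0006]
 [-0.0001 -0.0006 -1.    ]]
-25.8 [-0.7368  0.2156  0.5756  1.9897 -0.1411  0.9749 -0.5426] [-0.8246  0.47    0.728   2.1    -0.4661  0.7348 -1.6233]
154.2 [-0.3325  0.2043  0.1076  1.9658 -0.0264  0.9728  2.479 ] [-0.4434  0.3956  0.2469  2.0773 -0.1495  0.6849  1.2155]
```

Run:
```python
from h import *
manip.movel([.225,.56,.30],max_speed=.3)
manip.movel([.24,.42,.30],max_speed=.3)
manip.goto([.36,.24,.30],rot(20))
manip.goto([.492,.085,.20],rot(-25.8))
s=manip.observe();d=manip.get_image("wrist")
print(s["t"],s["position"],s["joint_pos"],s["ft_force"]);print(s["tool_rot"],d["cx"],d["cy"],d["vertical_fov"])
cv2.imwrite("pics/w1.png",d["img"][:,:,::-1])
```

```text
3.175 [0.4917 0.087  0.2003] [-0.6675  0.2374  0.495   2.0062 -0.1411  0.9303 -0.546 ] [-0.0803  0.4395  0.3625]
[[ 0.4317  0.902  -0.0001]
 [ 0.902  -0.4317  0.0011]
 [ 0.0009 -0.0005 -1.    ]] 255.20171560775393 189.73773576821048 65.70646984690485
```

View pics/w1.png

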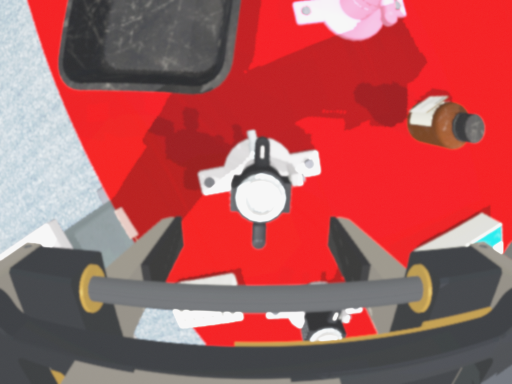

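```bash
cat >> h.py <<'E'
def wray(d,s,u,v):
    f=192/np.tan(np.radians(d["vertical_fov"])/2);H=np.array(d["hand_eye"])
    x,y=u-d["cx"],v-d["cy"];r=np.hypot(x,y);a=r/f
    c=np.array([np.sin(a)*x/r,-np.sin(a)*y/r,-np.cos(a)])
    R=s["tool_rot"];return R@H[:3,3]+s["position"],R@H[:3,:3]@c
def wz(d,s,u,v,z):
    o,r=wray(d,s,u,v);return o+r*(z-o[2])/r[2]
E
python3 - <<'E'
from h import *
s=manip.observe();d=manip.get_image("wrist");t=manip.get_image("top")
im=d["img"];g=im.min(2)
m=((g>150)).astype(np.uint8);m[:,:235]=0;m[:,288:]=0;m[:172]=0;m[222:]=0
cs=max(cv2.findContours(m,0,2)[0],key=cv2.contourArea);(u,v),r=cv2.minEnclosingCircle(cs);print("cup px",u,v,r,cv2.boundingRect(cs))
print("cup",wz(d,s,u,v,.13),wz(d,s,261,197,.13))
A,B=wz(d,s,263,145,.11),wz(d,s,259,243,.11);print("ears",A,B,(A+B)/2,np.linalg.norm(A-B),np.degrees(np.arctan2(*(A-B)[1::-1])))
A,B=wz(d,s,308,163,.015),wz(d,s,209,182,.015);print("feet",A,B,(A+B)/2,np.degrees(np.arctan2(*(A-B)[1::-1])))
a,x=ray(t,247.5,226.2);b,w=wray(d,s,251,135)
k=np.linalg.lstsq(np.c_[x,-w],b-a,rcond=None)[0];p=a+k[0]*x;q=b+k[1]*w;print("white",p,q)
c=cv2.resize(im[110:260,185:340],None,fx=5,fy=4,interpolation=2)
c=cv2.resize(im[115:255,185:340],None,fx=4,fy=4,interpolation=2);cv2.imwrite("pics/w1c.png",c[:,:,::-1])
E
```

```text
cup px 260.3571472167969 197.5 25.48578453063965 (235, 173, 51, 49)
cup [0.4966 0.0876 0.13  ] [0.4973 0.0878 0.13  ]
ears [0.5171 0.1246 0.11  ] [0.4738 0.0415 0.11  ] [0.4954 0.083  0.11  ] 0.09369457114396834 62.4772428369524
feet [0.5555 0.071  0.015 ] [0.4352 0.102  0.015 ] [0.4953 0.0865 0.015 ] -14.451588159312653
white [0.5063 0.1317 0.0063] [0.5068 0.1309 0.0063]
```

View pics/w1c.png

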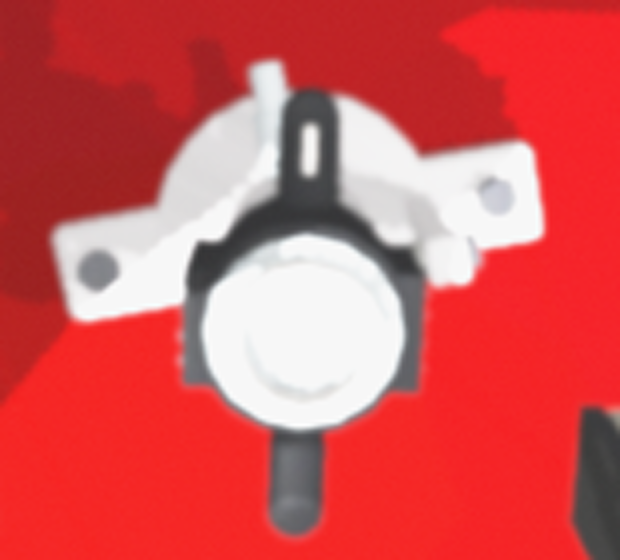

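The ear carries a white mark, the grip faces are aligned with the fingers, the plunger is near the right face at (450,258) in the crop, and the stub at (267,90) lies at bench level. So the sweep is clear, and I'll descend and grip.

Run:
```python
from h import *
R=rot(-26.7)
manip.movel([.4945,.086,.16],R,max_speed=.1)
manip.movel([.4945,.086,.093],R,max_speed=.08)
s=manip.observe();print(s["t"],s["position"],s["ft_force"])
manip.set_gripper(.05,force=20)
s=manip.observe();print(s["t"],s["position"],s["ft_force"],s["moment"],s["width"],s["finger_force"],s["joint_pos"])
```

```text
4.8583 [0.4949 0.086  0.0934] [ 0.5075 -0.8148 -0.4319]
5.5167 [0.496  0.0857 0.0933] [ 4.3611 -1.8398 -2.1112] [-0.3406 -0.9629  0.0247] 0.05422779744183743 19.990593194961548 [-0.6014  0.4131  0.4414  2.0789 -0.2681  0.7003 -0.4528]
```

The width is 54.2 mm, so the grip faces are held. Next I turn the ring with the last joint.

Run:
```python
from h import *
s=manip.observe();q=np.array(s["joint_pos"])
y0=np.degrees(np.arctan2(*s["tool_rot"][1::-1,1]));print("yaw0",y0)
tot=np.radians(y0-(-12.6-90))
for f in(.15,.4,.65,.8,.9,1):
    p=q.copy();p[6]-=tot*f;manip.move_j(p);s=manip.observe()
    print(s["t"],np.degrees(np.arctan2(*s["tool_rot"][1::-1,1])),s["position"],s["ft_force"],s["moment"][2],s["width"])
    if np.linalg.norm(s["ft_force"])>50: print("stop");break
```

```text
yaw0 -26.718744384121862
5.825 -37.899407245171304 [0.4963 0.0855 0.0933] [ 3.6808 -1.5154 -2.5369] 0.01592882084160137 0.05383786564128735
6.2417 -56.92187758128993 [0.4968 0.0851 0.0933] [ 6.077  -2.7183 -4.777 ] -0.06703837456111611 0.05369721422061449
6.6583 -75.9195698449807 [0.497  0.0845 0.0933] [ 6.2263 -3.0974 -4.8349] -0.011640274457598023 0.05422733660833664
6.9667 -87.30139121062386 [0.4971 0.0841 0.0933] [ 5.5074 -4.4774 -2.7987] 0.08171192432753428 0.05381324706808758
7.225 -94.95232849071323 [0.4971 0.0838 0.0933] [ 5.1731 -3.9892 -4.7148] -0.1267698969331447 0.05408014508983369
7.4833 -102.54296495149732 [0.497  0.0835 0.0933] [ 4.7642 -6.1624 -3.4163] -0.1210752020965734 0.054037378694523915
```

Run:
```python
from h import *
manip.set_gripper(.092)
s=manip.observe();print(s["t"],s["width"],s["position"],s["ft_force"])
manip.movel(np.array(s["position"])+[0,0,.11],max_speed=.15)
manip.wait(.2)
s=manip.observe();d=manip.get_image("wrist");print(s["t"],s["position"],s["ft_force"])
cv2.imwrite("pics/w2.png",d["img"][:,:,::-1])
```

```text
8.1917 0.09189649816819072 [0.4959 0.0858 0.0933] [ 0.563   0.7475 -0.7046]
9.275 [0.4954 0.0856 0.2024] [-0.3374  0.674  -0.2462]
```

View pics/w2.png

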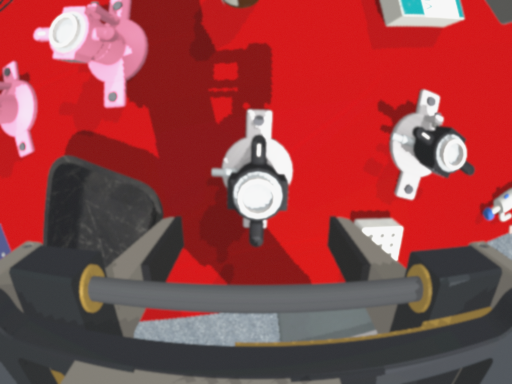

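The ears at (259,145) and (257,240) now line up with the foot at (259,120), and the low ring is unchanged. One numeric check, then I'll hand in.

Run:
```python
from h import *
s=manip.observe();d=manip.get_image("wrist")
A,B=wz(d,s,259,143,.11),wz(d,s,257,240,.11);e=np.degrees(np.arctan2(*(A-B)[1::-1]))
F=wz(d,s,259,120,.015);print("ear yaw",e,"foot yaw",np.degrees(np.arctan2(F[1]-.0863,F[0]-.4955)),"turned rad",np.radians(63.0-e))
if abs(e+14.6)<5: print(manip.hand_in())
```

```text
ear yaw -13.634291339538287 foot yaw -16.496707139225617 turned rad 1.337520703807519
the job is handed in; nothing more can be done
None
```

The tall holder's ring is turned to its locked position, with its ears over the bolted feet and the gripper clear; the low ring was not touched, and the job is handed in at about 9.3 s (no verdict was returned).

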